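Restock and latch the staple refill box

ROBOT

A 6-joint arm with a two-finger parallel gripper is mounted at the origin on the work surface. World frame = base frame: x ahead of the robot, y to its left, z up, the work surface at z = 0. Lengths are in m, angles in rad, forces in N, time in s.
With the tool pointing down it reaches from about 0.35 to 0.775 m from the base axis. Payload 5.5 kg.
Tool frame: the origin (TCP) lies midway between the tips of the shut fingers; the grasp point (between the pads) lies 19 mm behind it (env.tcp_to_grasp is the distance from the TCP to the grasp point, in m); z points along the fingers, y is the direction in which the jaws open and shut (so a half turn about z gives the same grasp; the last joint's range is limited). The gripper opens to 85 mm and grips with 20 to 120 N. Pads are 22 mm wide; open, the fingers measure 114 mm over their backs; the gripper's body (76 mm by 85 mm) begins 54 mm behind the grasp point. The pads swing forward as they close: fully open they stand 13 mm farther back than shut.
Start: joints at [-1.308, 0.313, 0.046, 1.304, 0, 1.431], TCP at [0.225, -0.529, 0.231] pointing down, gripper open.
Joint ranges: [-2.76, 2.76], [-0.86, 1.69], [-1.03, 1.26], [-2.2, 2.34], [-1.47, 1.5], [-3.14, 3.14]. Speed limits (rad/s): [2.57, 2.57, 3.14, 3.14, 3.14, 3.14].

INTERFACE

Orientations are given as a unit quaternion [w, x, y, z].
In Python, from workcell import get_state, viewer, hand_in, finder, env gives the robot as it stands.
- The arm moves only by the tool arm_command, never from a script. Its argument "motion" is a list of rows, each an object of numbers: "x", "y", "z": the shift along the tool's x, y, z in mm; "rx", "ry", "rz": the turn, a rotation vector about the tool's x, y, z in degrees; "hand": the closure, from -1 (fully open) to 1 (shut). A call has 1 to 10 rows; each row is the pose to reach, as a shift and turn from the pose commanded when the call began, along the tool's axes at that moment; what a row does not reach only later rows make up. A row lasts 1/8 s, in which the tool goes at most 62.5 mm and 10.7 degrees, less where a joint would pass 70% of its speed; a pose out of reach is approached as far as the arm can. A call with a gripper value outside its range is refused whole. The fingers move at their own pace and stop on an object; "force" is the grip in N (left out, the last holds). Time passes only in rows, so rows that repeat a pose let the fingers close. It gives the time, the measured TCP pose, the force and the opening at its end, in the units of the state.
- get_state(): the state, without advancing time (a new reading comes with each control period).
- viewer.read_camera(name): name is "scene" or "top"; returns a dict with "image" (400x640x3 uint8, red, green, blue), "z_map" (400x640 float32, m along the optical axis (not along the pixel's ray), 0 where there is no reading), "intrinsics" (3x3 intrinsics, pixels), "k1" (the pictures are not rectified: a ray, as slopes to the right and down, at radius r is drawn at 1 + k1 r^2 times it, then the intrinsics apply), "rvec" (rotation vector, rad) and "tvec" (3), from world to camera coordinates, as OpenCV has them. Camera axes: x right, y down, z forward; pixel columns grow to the right and rows downward; lengths in m; the calibration is good to about 2 mm. A picture is of the moment at which its call begins.
- hand_in(): hands the job in, once; it reports no verdict.
Trained networks look in a picture, given as the dict that the camera call returned (one of the last four; its "shot" number tells which), for a name from the list of things; names that differ only in an ending like _2 or _b are one class to them, and where a whole thing is asked for, a point or a joint stands for the part that bears it (a point fixed in the world has none). Each returns a list of dicts, best first, with "score" (0 to 1); they miss things now and then, are a little off and sometimes report something else, mostly with a low value. They report only what shows in the picture. A call takes as long as a camera call. They do not tell look-alikes from the thing itself.
- finder.find_in(picture, query): "at" ([column, row] in pixels, amid what is visible of it).
- finder.masks_of(picture, query): "region" (400x640 bool, what is visible of it) and "at" ([column, row] in pixels, amid what is visible of it).
The state is a dict: "clock": time; "joint_pos": joint angles; "qvel": joint speeds; "tau": joint torques, N m; "tcp_pos": TCP position; "orientation": TCP orientation; "wrist_force": force on the tool from outside, world axes, zero at the start; "ft_torque": the same for the moment, N m; "finger_gap": finger opening in m.
Only numpy, scipy, OpenCV 4.12 (cv2) and the standard library are available. Lean on these libraries where they do the work, as an engineer would, in place of code of your own. Each camera call takes 0.05 s, during which the arm holds its last target.

TASK

Put the orange carton of staples flat into the empty bay of the blue refill box, then gently lower the lid until it is fully shut, and only then swing the yellow latch fully round over the lid to its stop. Leave the other cartons, the hole punch and the stamp where they are.

Things in the scene. Friction and masses are not known exactly. Their poses are not given: they have to be found in the camera images.
- orange_mid (a point): The orange carton with a yellow band: a staple carton 104 x 40 x 28 mm (x, y, z), lying flat on the desk; the point is at its centre, x along its length, z up. About 150 g.
- box: The blue refill box, fixed to the desk: 130 x 220 x 50 mm outside (x, y, z), 4 mm walls and floor, open on top under its lid. Origin: centre of its underside; x from the latch side towards the lid hinge, z up. A wall along x parts it into two bays: the -y one is filled with white and green cartons that are part of the box, the +y one is empty.
- bay (a point): Centre of the floor of the empty bay (the box's +y half), 4 mm above the desk, 54 mm to +y of the box's centre; the rim is 46 mm above this point. The bay is inside 122 mm along x and 104 mm along y, so the carton fits lengthwise along x only. Axes are the box's.
- lid_hinge (a point): Middle of the lid's hinge line, on top of the box's far (+x) rim, 50 mm above the desk; the line runs along the box's y. Axes are the box's. The box's centre is 65 mm from it towards -x.
- lid_edge (a point): Middle of the lid's free edge, 130 mm from the hinge line, half-way through the lid's thickness. The lid is a grey metal plate, 130 mm from hinge to free edge, 220 mm along the hinge line, 6 mm thick; shut, its underside rests on the rim and its top is 56 mm above the desk. It starts standing open, leaning back somewhat past upright.
- lid (a joint): Lid angle in rad: 0 fully shut (level), 1.57 upright, up to 1.95. It stays where it is left; moving it takes 1 to 3 N at its free edge, pushed on its back (outer) face to shut it.
- latch_pivot (a point): Pivot pin of the flat yellow latch, 22 mm in front of (-x of) the middle of the box's latch-side wall, 62.5 mm above the desk, its axis vertical. The latch is a bar 18 mm wide and 5 mm thick that reaches 60 mm from the pin, at a level 4 mm above the top of the shut lid. Axes are the box's.
- latch_stud (a point): Centre of the red round stud standing on the latch, 46 mm from the pivot pin: 14 mm diameter, 24 mm tall, from 65 to 89 mm above the desk. Push it or pinch it to swing the latch.
- latch (a joint): Latch angle in rad: 0 is closed against its stop, the bar pointing along the box's +x over the lid; growing as the bar swings counter-clockwise seen from above (1.57: pointing along the box's +y; up to 2.6). It stays where it is left; moving it takes about 1 N at the stud.
- teal_mid (a point): A green carton with a white band, bystander: a staple carton 104 x 40 x 28 mm (x, y, z), lying flat on the desk; the point is at its centre, x along its length, z up. 
- white_mid (a point): A white carton with a blue band, bystander: a staple carton 104 x 40 x 28 mm (x, y, z), lying flat on the desk; the point is at its centre, x along its length, z up. 
- punch_mid (a point): A blue hole punch, bystander, about 90 x 110 x 65 mm, with a paper guide bar that reaches 110 mm from its middle to its +y side; loose, the point is 30 mm above its underside's centre.
- stamp_mid (a point): A black self-inking stamp with a red grip, bystander, 40 x 55 x 87 mm, loose; the point is 40 mm above its underside's centre.
Not all that is in view belongs to the job. Of the things like the part that bears orange_mid, leave any that is pink or purple; of the rest the smaller one is meant.

How it is judged:
On the way, in this order (a step that is already met when the one before it is completed fails the run):
1. the orange carton lies flat in the empty bay (x of orange_mid in the frame of bay between -0.014 and 0.014 m and y of orange_mid in the frame of bay between -0.036 and 0.036 m and z of orange_mid in the frame of bay between 0.008 and 0.02 m and angle between the z axis of orange_mid and the z axis of bay, either way round below 0.12 rad), for 0.2 s.
2. the lid is shut over it, the latch still open (all of step 1 and value of joint lid below 0.05 rad and value of joint latch above 0.8 rad), for 0.2 s.
3. the latch is swung over the lid to its stop (all of step 1 and value of joint lid below 0.05 rad and value of joint latch below 0.12 rad), for 0.2 s.
At the end, for the whole second after the job is handed in: The orange carton lies flat (within 7 degrees) on the floor of the empty bay, the lid is within 0.05 rad of fully shut, the latch is within 0.12 rad of its stop over the lid, and the other two cartons, the punch and the stamp are within 30 mm of where they were (all of step 3 and distance of each of teal_mid, white_mid, punch_mid, stamp_mid from where it was at the start of the episode below 0.03 m); the robot touches nothing.
It fails at once if the lid is slammed (it closes faster than 4 rad/s) (velocity of joint lid below -4 rad/s).
It fails at once if the green carton is moved by more than 30 mm (distance of teal_mid from where it was at the start of the episode above 0.03 m).
It fails at once if the white carton is moved by more than 30 mm (distance of white_mid from where it was at the start of the episode above 0.03 m).
It fails at once if the hole punch is moved by more than 30 mm (distance of punch_mid from where it was at the start of the episode above 0.03 m).
It fails at once if the stamp is moved by more than 30 mm (distance of stamp_mid from where it was at the start of the episode above 0.03 m).
It also fails if it takes over 64 s, if anything falls off the work surface, if the arm or the gripper's body presses on something with over 40 N, if the wrist force passes 120 N, or if a joint passes its speed limit or range.

## Working session

There is one attempt and no reset: what is moved stays moved. The work goes in short steps, Python scripts to look and compute and a tool call to move; the robot and the scene stay as the last step left them, time stands still between calls to the robot, and variables do not carry over. Pictures are saved under pics/ and viewed, and the job is handed in when it is done.

Besides the shell and the picture viewer there is one more tool, called as name(argument=value, ...) on one line, values as JSON. arm_command: Moves the arm, as the interface text tells. Its arguments: {"type":"object","properties":{"motion":{"type":"array","items":{"type":"object","properties":{"x":{"type":"number"},"y":{"type":"number"},"z":{"type":"number"},"rx":{"type":"number"},"ry":{"type":"number"},"rz":{"type":"number"},"hand":{"type":"number"}}}},"force":{"type":"number"}},"required":["motion"]}

```bash
ls; mkdir -p pics
cat > h.py <<'E'
import numpy as np,cv2
from workcell import get_state, viewer, hand_in, finder, env
def cam(n,save=None):
    p=viewer.read_camera(n)
    if save: cv2.imwrite('pics/'+save,cv2.cvtColor(p['image'],cv2.COLOR_RGB2BGR))
    return p
def rt(p):
    R,_=cv2.Rodrigues(np.array(p['rvec'],float)); return R,np.array(p['tvec'],float).ravel()
def undist(p,uv):
    K=np.array(p['intrinsics']);uv=np.atleast_2d(np.array(uv,float))
    d=np.stack([(uv[:,0]-K[0,2])/K[0,0],(uv[:,1]-K[1,2])/K[1,1]],1)
    s=d.copy()
    for _ in range(20):
        s=d/(1+p['k1']*(s**2).sum(1,keepdims=True))
    return s
def cloud(p,uv):
    uv=np.atleast_2d(np.array(uv)); s=undist(p,uv)
    z=p['z_map'][uv[:,1].astype(int),uv[:,0].astype(int)]
    R,t=rt(p); c=np.column_stack([s*z[:,None],z]); w=(c-t)@R
    w[z<=0]=np.nan
    return w
def onplane(p,uv,h):
    s=undist(p,uv);R,t=rt(p);o=-R.T@t
    d=np.column_stack([s,np.ones(len(s))])@R
    return o+d*((h-o[2])/d[:,2])[:,None]
def proj(p,X):
    R,t=rt(p);K=np.array(p['intrinsics']);c=np.atleast_2d(X)@R.T+t;s=c[:,:2]/c[:,2:]
    s=s*(1+p['k1']*(s**2).sum(1,keepdims=True));return s*[K[0,0],K[1,1]]+[K[0,2],K[1,2]]
E
python3 - <<'E'
from h import *
for n in ['scene','top']:
    p=cam(n,n+'0.png')
    R,t=rt(p);print(n,'campos',-R.T@t)
    for q in ['orange_mid','box','teal_mid','white_mid','punch_mid','stamp_mid','lid_edge','lid','latch','latch_stud','latch_pivot']:
        r=finder.find_in(p,q)
        print(q,[(np.round(a['at']).tolist(),round(a['score'],2),np.round(cloud(p,[np.round(a['at']).astype(int)])[0],3).tolist()) for a in r[:4]])
print(get_state())
E
```

```text
pics
scene campos [ 1.25045538 -0.99746454  0.97870665]
orange_mid [([336.0, 169.0], 0.93, [0.319, 0.286, 0.04]), ([372.0, 179.0], 0.86, [0.463, 0.331, 0.029]), ([405.0, 170.0], 0.84, [0.529, 0.475, 0.031]), ([360.0, 150.0], 0.61, [0.307, 0.473, 0.045])]
box [([325.0, 242.0], 0.72, [0.644, -0.201, 0.146])]
teal_mid [([345.0, 196.0], 0.59, [0.452, 0.166, 0.03])]
white_mid [([383.0, 210.0], 0.56, [0.599, 0.199, 0.015])]
punch_mid [([220.0, 280.0], 0.6, [0.457, -0.441, 0.059])]
stamp_mid [([411.0, 190.0], 0.65, [0.634, 0.332, 0.05])]
lid_edge [([344.0, 233.0], 0.94, [0.651, -0.118, 0.131])]
lid [([344.0, 233.0], 0.9, [0.651, -0.118, 0.131])]
latch [([309.0, 218.0], 0.41, [0.47, -0.064, 0.069])]
latch_stud [([307.0, 217.0], 0.5, [0.466, -0.069, 0.073])]
latch_pivot [([332.0, 244.0], 0.85, [0.647, -0.171, 0.12])]
top campos [0.30911883 0.00755899 1.95655873]
orange_mid [([233.0, 209.0], 0.66, [0.463, 0.348, 0.019]), ([193.0, 254.0], 0.6, [0.293, 0.489, 0.044]), ([197.0, 195.0], 0.54, [0.516, 0.487, 0.016])]
box [([348.0, 174.0], 0.92, [0.6, -0.089, 0.009]), ([275.0, 214.0], 0.61, [0.444, 
[... 468 characters left out ...]
87, -0.099, 0.041])]
{'clock': 1.2, 'joint_pos': array([-1.30759450e+00,  3.13217051e-01,  4.61102832e-02,  1.30360537e+00,
       -2.16050248e-05,  1.43117072e+00]), 'qvel': array([-0.00058361,  0.00100488, -0.00078122, -0.00014257, -0.00143568,
       -0.00172377]), 'tau': array([ 1.51222957e-03, -4.80479693e+01,  2.98811334e+01,  4.97253786e-04,
       -8.37579137e-05,  6.71287026e-06]), 'tcp_pos': array([ 0.22539482, -0.52902841,  0.23131769]), 'orientation': array([ 4.26794750e-05,  9.79784736e-01,  2.00054667e-01, -8.18272103e-06]), 'wrist_force': array([0.27023665, 0.531539  , 0.43328609]), 'ft_torque': array([-0.02328708, -0.03178425,  0.00852989]), 'finger_gap': 0.08564712598879255}
```

Run:
```python
import cv2
a=cv2.imread('pics/scene0.png');b=cv2.imread('pics/top0.png')
cv2.imwrite('pics/scene0c.png',cv2.resize(a[110:310,190:450],None,fx=3,fy=3)[:600,:800])
cv2.imwrite('pics/top0c.png',cv2.resize(b[120:300,160:420],None,fx=3,fy=3))
```

```text
(no output)
```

View pics/scene0c.png

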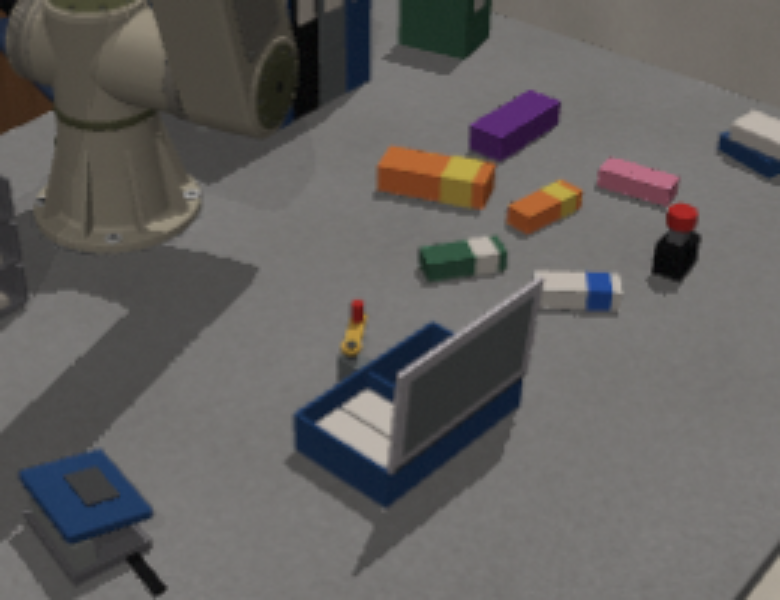

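View pics/top0c.png

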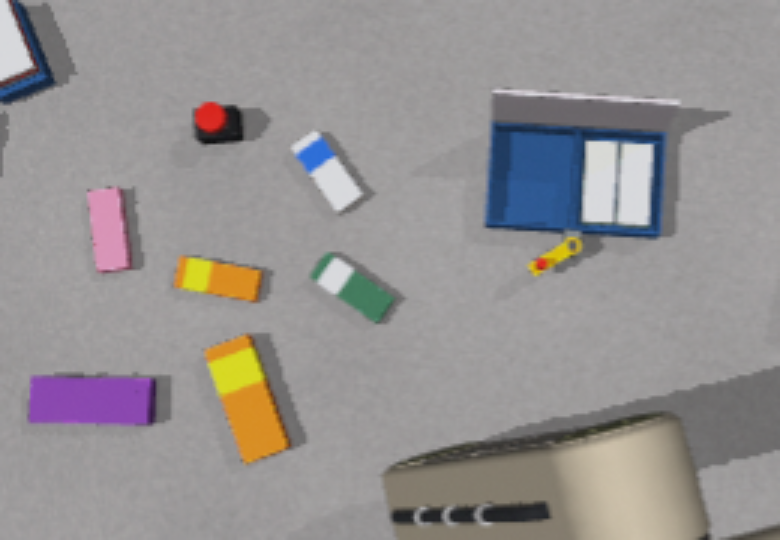

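View pics/top0.png

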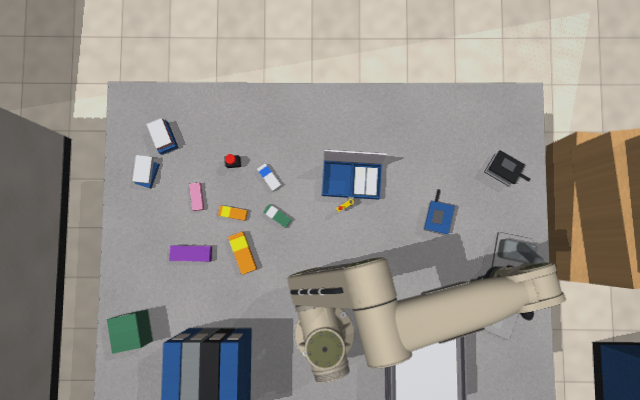

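Run:
```python
from h import *
P={n:cam(n) for n in ['top','scene']}
for n,p in P.items():
    im=p['image'];hsv=cv2.cvtColor(im,cv2.COLOR_RGB2HSV)
    m=cv2.inRange(hsv,(8,140,110),(35,255,255))
    k,l,st,c=cv2.connectedComponentsWithStats(m)
    for i in range(1,k):
        if st[i,4]>60:
            uv=np.argwhere(l==i)[:,::-1]
            w=cloud(p,uv); top=uv[np.abs(w[:,2]-0.028)<0.01] if n=='scene' else uv
            if len(top)<20: continue
            X=onplane(p,top,0.028)[:,:2]
            r=cv2.minAreaRect((X*1000).astype(np.float32))
            print(n,c[i].round(1),st[i,4],'h',np.nanpercentile(w[:,2],[20,50,80]).round(3),'rect',np.round(r[0],1),np.round(r[1],1),r[2].__round__(1),'mean',X.mean(0).round(4))
    # blue box
    m=cv2.inRange(hsv,(105,120,30),(122,255,255))
    for q in ['box']:
        for r in finder.masks_of(p,q)[:1]:
            g=r['region'];uv=np.argwhere(g)[:,::-1];w=cloud(p,uv)
            print(n,q,r['at'],g.sum(),np.nanmin(w,0),np.nanmax(w,0))
            cv2.imwrite('pics/m_%s.png'%n,(g*255).astype(np.uint8))
    uv=np.argwhere(m>0)[:,::-1];w=cloud(p,uv)
    s=(w[:,0]>.45)&(w[:,0]<.75)&(abs(w[:,1]+.08)<.2)&(w[:,2]>.042)&(w[:,2]<.056)
    r=cv2.minAreaRect((w[s][:,:2]*1000).astype(np.float32));print('rim',s.sum(),r)
    X=onplane(p,uv,0.05);s=(X[:,0]>.45)&(X[:,0]<.75)&(abs(X[:,1]+.08)<.2)
    r=cv2.minAreaRect((X[s][:,:2]*1000).astype(np.float32));print('all blue on rim plane',s.sum(),r)
```

```text
top [345.  204.8] 78 h [0.06  0.065 0.069] rect [478.9 -76.5] [20.  71.6] 33.9 mean [ 0.4793 -0.0767]
top [232.4 212.5] 295 h [0.024 0.028 0.032] rect [448.9 348.7] [104.6  40.2] 79.8 mean [0.4487 0.3489]
top [242.1 252.5] 646 h [0.035 0.04  0.044] rect [298.9 309.7] [151.   60.2] 20.2 mean [0.2986 0.3096]
top box [347.5, 173.0] 2923 [ 0.45590887 -0.22487021 -0.01284964] [0.69521415 0.01824635 0.19234765]
rim 169 ((574.5743408203125, -99.95964050292969), (216.16986083984375, 130.33642578125), 86.47417449951172)
all blue on rim plane 1343 ((572.703857421875, -100.13091278076172), (216.8494415283203, 132.23240661621094), 86.51075744628906)
scene [334.4 168.4] 549 h [0.02  0.04  0.044] rect [300.4 305.7] [150.5  94.3] 17.0 mean [0.3087 0.2848]
scene [370.1 177. ] 165 h [0.027 0.03  0.032] rect [446.8 343.2] [119.4  40.4] 81.6 mean [0.447  0.3458]
scene box [326.6, 241.7] 3328 [ 0.39214351 -0.22029057 -0.00421784] [0.6628734  0.21342823 0.18510147]
rim 281 ((574.3236083984375, -103.0675277709961), (226.2635955810547, 133.08912658691406), 86.32366180419922)
all blue on rim plane 1109 ((587.6823120117188, -118.84194946289062), (254.2292938232422, 161.09730529785156), 86.66301727294922)
```

```bash
cat >> h.py <<'E'
from scipy.spatial.transform import Rotation as Rn
def rel(target,yaw_deg=None):
    """shift in tool axes (mm) and rz to reach world TCP target, tool-down with yaw of tool x"""
    s=get_state();q=s['orientation'];R=Rn.from_quat([q[1],q[2],q[3],q[0]])
    d=R.inv().apply(np.array(target)-s['tcp_pos'])*1000
    o=[d.round(1).tolist()]
    if yaw_deg is not None:
        c,w=np.cos(np.radians(yaw_deg)),np.sin(np.radians(yaw_deg))
        T=Rn.from_matrix(np.array([[c,w,0],[w,-c,0],[0,0,-1.]]))
        o.append(np.degrees((R.inv()*T).as_rotvec()).round(1).tolist())
    return o
C=np.array([.5745,-.1010]);bx=np.array([.998,-.063]);by=np.array([.063,.998])
def box2w(x,y,z): return np.r_[C+bx*x+by*y,z]
def w2box(X):
    X=np.atleast_2d(X);d=X[:,:2]-C;return np.column_stack([d@bx,d@by,X[:,2]])
E
python3 - <<'E'
from h import *
for n in ['top','scene']:
    p=cam(n)
    hsv=cv2.cvtColor(p['image'],cv2.COLOR_RGB2HSV)
    uv=np.argwhere(p['z_map']>0)[:,::-1]
    w=cloud(p,uv);b=w2box(w)
    s=(b[:,2]>.075)&(abs(b[:,1])<.12)&(b[:,0]>.03)&(b[:,0]<.16)&(b[:,2]<.22)
    q=b[s]
    for lo in np.arange(.075,.2,.015):
        k=(q[:,2]>lo)&(q[:,2]<lo+.015)
        if k.sum()>3: print(n,round(lo,3),k.sum(),np.percentile(q[k,0],[5,50,95]).round(3),np.percentile(q[k,1],[2,98]).round(3))
    print('max z',q[:,2].max())
    rgb=p['image']; 
    for nm,m,h in [('stud',cv2.inRange(hsv,(0,150,80),(5,255,255))|cv2.inRange(hsv,(174,150,80),(180,255,255)),.085),('latch',cv2.inRange(hsv,(18,140,110),(35,255,255)),.065)]:
        uv=np.argwhere(m>0)[:,::-1];X=w2box(onplane(p,uv,h))
        k=(X[:,0]<-.04)&(X[:,0]>-.2)&(abs(X[:,1])<.1)
        print(n,nm,k.sum(),X[k].mean(0).round(4), 'angle',np.arctan2(X[k].mean(0)[1],X[k].mean(0)[0]+.087), 'depth pts',np.nanmean(w2box(cloud(p,uv[k])),0).round(3))
E
```

```text
top 0.075 69 [0.066 0.068 0.071] [-0.098  0.104]
top 0.09 62 [0.068 0.07  0.072] [-0.104  0.104]
top 0.105 56 [0.069 0.071 0.073] [-0.102  0.109]
top 0.12 63 [0.069 0.072 0.074] [-0.096  0.106]
top 0.135 72 [0.071 0.073 0.075] [-0.103  0.093]
top 0.15 74 [0.072 0.074 0.076] [-0.098  0.108]
top 0.165 122 [0.074 0.077 0.082] [-0.103  0.106]
top 0.18 45 [0.075 0.077 0.081] [-0.108  0.096]
max z 0.18703163622536242
top stud 8 [-0.113   0.0385  0.085 ] angle 2.164592203671178 depth pts [-0.113  0.039  0.09 ]
top latch 73 [-0.099   0.0187  0.065 ] angle 2.1432447936482846 depth pts [-0.099  0.018  0.06 ]
scene 0.075 159 [0.071 0.073 0.075] [-0.111  0.103]
scene 0.09 154 [0.072 0.074 0.077] [-0.109  0.102]
scene 0.105 160 [0.073 0.075 0.077] [-0.111  0.101]
scene 0.12 168 [0.075 0.077 0.078] [-0.111  0.103]
scene 0.135 164 [0.075 0.078 0.08 ] [-0.111  0.101]
scene 0.15 176 [0.077 0.079 0.081] [-0.111  0.104]
scene 0.165 186 [0.076 0.08  0.082] [-0.111  0.102]
scene 0.18 95 [0.076 0.079 0.082] [-0.11   0.104]
max z 0.18472262107127949
scene stud 21 [-0.11    0.0347  0.085 ] angle 2.156991259439502 depth pts [-0.115  0.04   0.08 ]
scene latch 43 [-0.0979  0.0162  0.065 ] angle 2.1634764606439267 depth pts [-0.097  0.015  0.066]
```

arm_command(motion=[{"x": 37, "y": -31, "z": -7, "rz": 10}, {"x": 75, "y": -61, "z": -14, "rz": 20}, {"x": 112, "y": -92, "z": -21, "rz": 30}, {"x": 150, "y": -123, "z": -28, "rz": 40}, {"x": 187, "y": -153, "z": -35, "rz": 50}, {"x": 225, "y": -184, "z": -41, "rz": 60}, {"x": 262, "y": -215, "z": -48, "rz": 70}, {"x": 300, "y": -245, "z": -55, "rz": 80}, {"x": 337, "y": -276, "z": -62, "rz": 90}, {"x": 375, "y": -306, "z": -69, "rz": 100}])

```text
invalid input at $.motion[0]: expected keys x, y, z, rx, ry, rz, hand
```

arm_command(motion=[{"x": 37, "y": -31, "z": -7, "rx": 0, "ry": 0, "rz": 10, "hand": -1}, {"x": 75, "y": -61, "z": -14, "rx": 0, "ry": 0, "rz": 20, "hand": -1}, {"x": 112, "y": -92, "z": -21, "rx": 0, "ry": 0, "rz": 30, "hand": -1}, {"x": 150, "y": -123, "z": -28, "rx": 0, "ry": 0, "rz": 40, "hand": -1}, {"x": 187, "y": -153, "z": -35, "rx": 0, "ry": 0, "rz": 50, "hand": -1}, {"x": 225, "y": -184, "z": -41, "rx": 0, "ry": 0, "rz": 60, "hand": -1}, {"x": 262, "y": -215, "z": -48, "rx": 0, "ry": 0, "rz": 70, "hand": -1}, {"x": 300, "y": -245, "z": -55, "rx": 0, "ry": 0, "rz": 80, "hand": -1}, {"x": 337, "y": -276, "z": -62, "rx": 0, "ry": 0, "rz": 90, "hand": -1}, {"x": 375, "y": -306, "z": -69, "rx": 0, "ry": 0, "rz": 100, "hand": -1}])

```text
clock: 2.75
tcp_pos: [0.2696, -0.2487, 0.2927]
orientation: [-0.054, 0.86, -0.507, 0.026]
wrist_force: [0.4, -0.8, 0.1]
finger_gap: 0.0852
```

Run:
```python
from h import *
print(rel([.448,.348,.12],-100.2))
```

```text
[[-433.8, -420.9, 228.8], [-6.4, 2.9, 39.1]]
```

Run:
```python
from h import *
print(rel([.42,-.05,.28],-90),rel([.448,.348,.15],-100.2),get_state()['joint_pos'])
```

```text
[[-100.8, -224.6, 40.7], [-6.5, 2.3, 28.9]] [[-434.1, -424.5, 199.0], [-6.4, 2.9, 39.1]] [-1.0659836  -0.11665451 -0.29254392  1.40509955  0.11920149  3.14058681]
```

Run:
```python
from h import *
print(rel([.42,-.05,.28],35))
```

```text
[[-100.8, -224.6, 40.7], [-5.6, -5.3, -95.9]]
```

arm_command(motion=[{"x": -10, "y": -22, "z": 4, "rx": -1, "ry": -1, "rz": -10, "hand": -1}, {"x": -22, "y": -50, "z": 8, "rx": -1, "ry": -1, "rz": -20, "hand": -1}, {"x": -34, "y": -75, "z": 12, "rx": -2, "ry": -2, "rz": -30, "hand": -1}, {"x": -46, "y": -102, "z": 17, "rx": -2, "ry": -2, "rz": -40, "hand": -1}, {"x": -57, "y": -128, "z": 22, "rx": -3, "ry": -3, "rz": -50, "hand": -1}, {"x": -68, "y": -152, "z": 28, "rx": -4, "ry": -4, "rz": -60, "hand": -1}, {"x": -80, "y": -178, "z": 33, "rx": -4, "ry": -4, "rz": -70, "hand": -1}, {"x": -90, "y": -200, "z": 37, "rx": -5, "ry": -5, "rz": -80, "hand": -1}, {"x": -97, "y": -216, "z": 40, "rx": -5.5, "ry": -5, "rz": -90, "hand": -1}, {"x": -101, "y": -225, "z": 41, "rx": -5.6, "ry": -5.3, "rz": -96, "hand": -1}])

```text
clock: 4.0
tcp_pos: [0.4209, -0.0483, 0.2795]
orientation: [-0.0, 0.952, 0.305, -0.0]
wrist_force: [-0.4, -0.9, -0.6]
finger_gap: 0.0851
```

Run:
```python
from h import *
print(rel([.448,.20,.25],135),get_state()['joint_pos'])
```

```text
[[166.3, -186.4, 29.6], [-0.0, -0.0, -99.5]] [-3.04601683e-01  8.29483170e-03 -2.03025595e-01  1.36031324e+00
  4.68684231e-04  2.21728461e+00]
```

arm_command(motion=[{"x": 16, "y": -18, "z": 3, "rx": 0, "ry": 0, "rz": -10, "hand": -1}, {"x": 33, "y": -37, "z": 6, "rx": 0, "ry": 0, "rz": -20, "hand": -1}, {"x": 50, "y": -56, "z": 9, "rx": 0, "ry": 0, "rz": -30, "hand": -1}, {"x": 66, "y": -74, "z": 12, "rx": 0, "ry": 0, "rz": -40, "hand": -1}, {"x": 83, "y": -93, "z": 15, "rx": 0, "ry": 0, "rz": -50, "hand": -1}, {"x": 100, "y": -112, "z": 18, "rx": 0, "ry": 0, "rz": -60, "hand": -1}, {"x": 116, "y": -130, "z": 21, "rx": 0, "ry": 0, "rz": -70, "hand": -1}, {"x": 133, "y": -149, "z": 24, "rx": 0, "ry": 0, "rz": -80, "hand": -1}, {"x": 150, "y": -168, "z": 27, "rx": 0, "ry": 0, "rz": -90, "hand": -1}, {"x": 166, "y": -186, "z": 30, "rx": 0, "ry": 0, "rz": -100, "hand": -1}])

```text
clock: 5.25
tcp_pos: [0.449, 0.1993, 0.2497]
orientation: [-0.0, 0.378, 0.926, 0.0]
wrist_force: [0.3, 0.5, -0.6]
finger_gap: 0.0857
```

Run:
```python
from h import *
print(rel([.4485,.348,.15],-100.2),get_state()['joint_pos'])
```

```text
[[104.4, 105.7, 99.8], [0.1, -0.0, -124.3]] [ 2.53590203e-01  1.45737587e-01 -1.24732308e-01  1.30057697e+00
  1.06360558e-03  1.02971903e+00]
```

arm_command(motion=[{"x": 10, "y": 10, "z": 8, "rx": 0, "ry": 0, "rz": -10, "hand": -1}, {"x": 20, "y": 21, "z": 16, "rx": 0, "ry": 0, "rz": -20, "hand": -1}, {"x": 31, "y": 31, "z": 25, "rx": 0, "ry": 0, "rz": -31, "hand": -1}, {"x": 42, "y": 42, "z": 33, "rx": 0, "ry": 0, "rz": -41, "hand": -1}, {"x": 52, "y": 53, "z": 42, "rx": 0, "ry": 0, "rz": -52, "hand": -1}, {"x": 63, "y": 63, "z": 50, "rx": 0, "ry": 0, "rz": -62, "hand": -1}, {"x": 73, "y": 74, "z": 60, "rx": 0, "ry": 0, "rz": -73, "hand": -1}, {"x": 84, "y": 85, "z": 70, "rx": 0, "ry": 0, "rz": -83, "hand": -1}, {"x": 94, "y": 95, "z": 85, "rx": 0, "ry": 0, "rz": -94, "hand": -1}, {"x": 104, "y": 106, "z": 100, "rx": 0, "ry": 0, "rz": -104, "hand": -1}])

```text
clock: 6.5
tcp_pos: [0.4498, 0.3475, 0.1495]
orientation: [0.0, -0.496, 0.868, 0.001]
wrist_force: [0.4, -0.2, -0.4]
finger_gap: 0.0853
```

Run:
```python
from h import *
print(rel([.4485,.348,.0],-100.2),get_state()['joint_pos'])
```

```text
[[0.4, 1.2, 149.5], [0.0, 0.0, -20.3]] [ 0.51596464  0.33657038 -0.12454435  1.10960824  0.00118671 -0.52311058]
```

arm_command(motion=[{"x": 0, "y": 1, "z": 10, "rx": 0, "ry": 0, "rz": -10, "hand": -1}, {"x": 0, "y": 1, "z": 40, "rx": 0, "ry": 0, "rz": -20.3, "hand": -1}, {"x": 0, "y": 1, "z": 80, "rx": 0, "ry": 0, "rz": -20.3, "hand": -1}, {"x": 0, "y": 1, "z": 115, "rx": 0, "ry": 0, "rz": -20.3, "hand": -1}, {"x": 0, "y": 1, "z": 135, "rx": 0, "ry": 0, "rz": -20.3, "hand": -1}, {"x": 0, "y": 1, "z": 148, "rx": 0, "ry": 0, "rz": -20.3, "hand": -1}, {"x": 0, "y": 1, "z": 148, "rx": 0, "ry": 0, "rz": -20.3, "hand": -1}])

```text
clock: 7.38
tcp_pos: [0.4483, 0.3474, 0.0011]
orientation: [-0.001, -0.639, 0.769, 0.001]
wrist_force: [-0.5, -0.3, -0.3]
finger_gap: 0.0856
```

Run:
```python
from h import *
p=cam('scene','g1.png');a=cv2.imread('pics/g1.png')
cv2.imwrite('pics/g1c.png',cv2.resize(a[80:230,280:440],None,fx=4,fy=4,interpolation=cv2.INTER_CUBIC))
```

```text
(no output)
```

View pics/g1c.png

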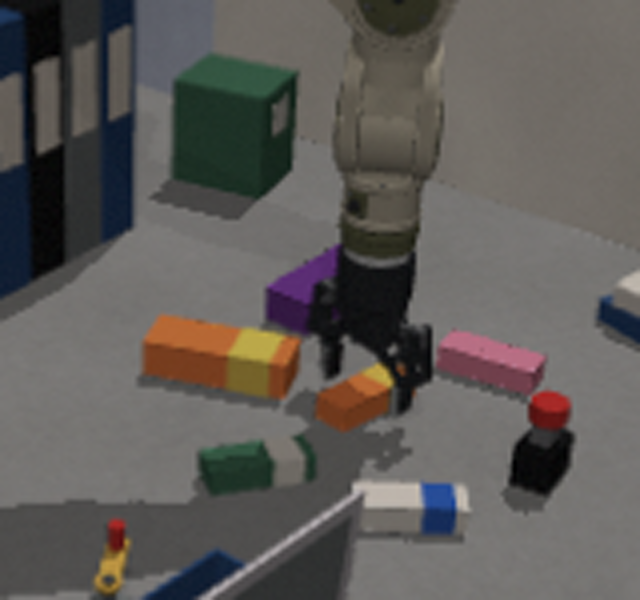

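The fingers straddle the smaller orange carton (about (357,178) in the full picture). Closing.

arm_command(motion=[{"x": 0, "y": 0, "z": 0, "rx": 0, "ry": 0, "rz": 0, "hand": 0.3}, {"x": 0, "y": 0, "z": 0, "rx": 0, "ry": 0, "rz": 0, "hand": 0.3}, {"x": 0, "y": 0, "z": 0, "rx": 0, "ry": 0, "rz": 0, "hand": 0.3}, {"x": 0, "y": 0, "z": 0, "rx": 0, "ry": 0, "rz": 0, "hand": 0.3}, {"x": 0, "y": 0, "z": 0, "rx": 0, "ry": 0, "rz": 0, "hand": 0.3}, {"x": 0, "y": 0, "z": 0, "rx": 0, "ry": 0, "rz": 0, "hand": 0.3}], force=40)

```text
clock: 8.18
tcp_pos: [0.4495, 0.348, 0.0027]
orientation: [0.001, -0.639, 0.769, 0.0]
wrist_force: [0.6, -0.9, 6.5]
finger_gap: 0.0397
```

Run:
```python
from h import *
s=get_state();print(s['finger_gap'],s['wrist_force'],s['tcp_pos'])
```

```text
0.0396941166130571 [ 0.58402485 -0.90562278  6.47196873] [0.44948831 0.34799856 0.00272256]
```

arm_command(motion=[{"x": 0, "y": 0, "z": -20, "rx": 0, "ry": 0, "rz": 0, "hand": 0.3}, {"x": 0, "y": 0, "z": -60, "rx": 0, "ry": 0, "rz": 0, "hand": 0.3}, {"x": 0, "y": 0, "z": -110, "rx": 0, "ry": 0, "rz": 0, "hand": 0.3}, {"x": 0, "y": 0, "z": -160, "rx": 0, "ry": 0, "rz": 0, "hand": 0.3}, {"x": 0, "y": 0, "z": -200, "rx": 0, "ry": 0, "rz": 0, "hand": 0.3}, {"x": 0, "y": 0, "z": -210, "rx": 0, "ry": 0, "rz": 0, "hand": 0.3}, {"x": 0, "y": 0, "z": -210, "rx": 0, "ry": 0, "rz": 0, "hand": 0.3}])

```text
clock: 9.05
tcp_pos: [0.4488, 0.3474, 0.2111]
orientation: [-0.0, -0.639, 0.769, 0.001]
wrist_force: [0.2, 0.0, -2.2]
finger_gap: 0.0391
```

Run:
```python
from h import *
s=get_state();print(s['finger_gap'],s['wrist_force'],s['tcp_pos'])
t=box2w(0,.054,.2);print(t);print(rel([.55,-.03,.21],176.4)); print(rel(t,176.4))
p=cam('scene','g2.png');a=cv2.imread('pics/g2.png')
cv2.imwrite('pics/g2c.png',cv2.resize(a[50:230,280:440],None,fx=3,fy=3,interpolation=cv2.INTER_CUBIC))
```

```text
0.0391165424608886 [ 0.2282493   0.01834789 -2.21820571] [0.44879625 0.34739978 0.21108418]
[ 0.577902 -0.047108  0.2     ]
[[352.6, -168.3, 0.7], [0.1, -0.0, 83.1]]
[[364.4, -198.9, 10.7], [0.1, -0.0, 83.1]]
```

View pics/g2c.png

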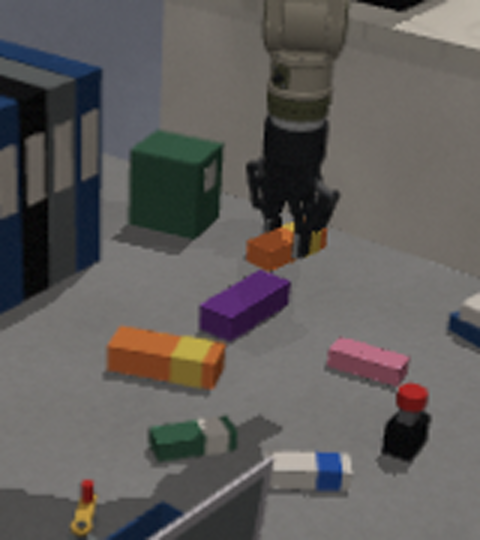

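arm_command(motion=[{"x": 35, "y": -17, "z": 0, "rx": 0, "ry": 0, "rz": 8, "hand": 0.3}, {"x": 72, "y": -34, "z": 0, "rx": 0, "ry": 0, "rz": 17, "hand": 0.3}, {"x": 110, "y": -52, "z": 0, "rx": 0, "ry": 0, "rz": 26, "hand": 0.3}, {"x": 148, "y": -70, "z": 0, "rx": 0, "ry": 0, "rz": 35, "hand": 0.3}, {"x": 186, "y": -88, "z": 0, "rx": 0, "ry": 0, "rz": 44, "hand": 0.3}, {"x": 224, "y": -106, "z": 0, "rx": 0, "ry": 0, "rz": 53, "hand": 0.3}, {"x": 262, "y": -125, "z": 0, "rx": 0, "ry": 0, "rz": 62, "hand": 0.3}, {"x": 300, "y": -143, "z": 0, "rx": 0, "ry": 0, "rz": 71, "hand": 0.3}, {"x": 335, "y": -160, "z": 0, "rx": 0, "ry": 0, "rz": 79, "hand": 0.3}, {"x": 353, "y": -168, "z": 0, "rx": 0, "ry": 0, "rz": 83, "hand": 0.3}])

```text
clock: 10.35
tcp_pos: [0.5489, -0.0318, 0.2088]
orientation: [-0.002, 0.033, 0.999, 0.001]
wrist_force: [0.2, 1.3, -2.4]
finger_gap: 0.0392
```

Run:
```python
from h import *
print(rel(box2w(0,.054,.10),176.4))
p=cam('top','g3.png');a=cv2.imread('pics/g3.png')
cv2.imwrite('pics/g3c.png',cv2.resize(a[100:260,260:420],None,fx=3.6,fy=3.6,interpolation=cv2.INTER_CUBIC))
p=cam('scene','g4.png');a=cv2.imread('pics/g4.png')
cv2.imwrite('pics/g4c.png',cv2.resize(a[120:300,250:410],None,fx=3.3,fy=3.3,interpolation=cv2.INTER_CUBIC))
```

```text
[[-30.5, -13.5, 108.6], [0.1, -0.3, -0.2]]
```

View pics/g3c.png

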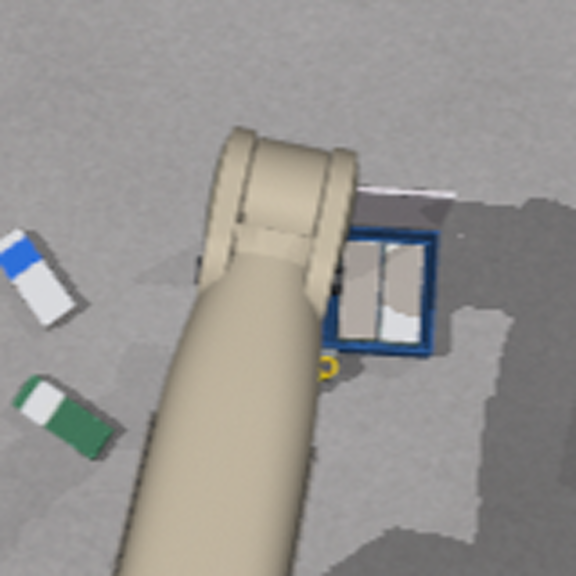

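View pics/g4c.png

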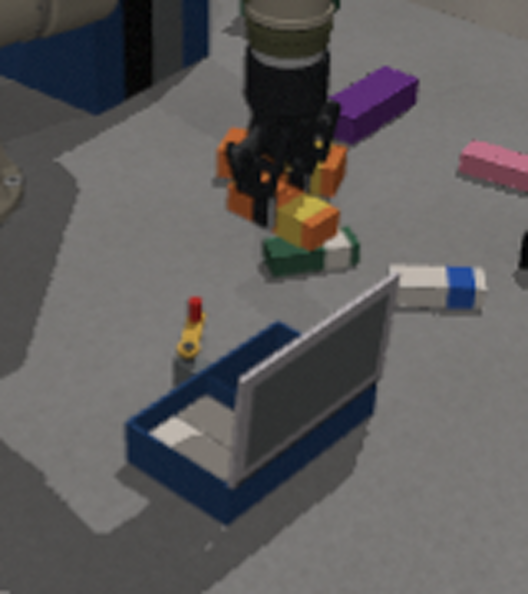

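Run:
```python
from h import *
T=get_state()['tcp_pos']
for n in ['top','scene']:
    p=cam(n);uv=np.argwhere(p['z_map']>0)[:,::-1];w=cloud(p,uv)
    s=(w[:,2]>.19)&(abs(w[:,1]-T[1])<.09)&(w[:,0]>.4)&(w[:,0]<.75)
    q=w[s]-T
    for lo in np.arange(-.04,.5,.03):
        k=(q[:,2]>lo)&(q[:,2]<lo+.03)
        if k.sum()>3:print(n,lo.round(2),k.sum(),'x',np.percentile(q[k,0],[1,99]).round(3),'y',np.percentile(q[k,1],[1,99]).round(3))
```

```text
top 0.08 35 x [-0.017  0.016] y [-0.062  0.068]
top 0.44 129 x [-0.089  0.053] y [-0.05   0.067]
top 0.47 1994 x [-0.14   0.037] y [-0.044  0.078]
top 0.5 775 x [-0.149 -0.077] y [-0.011  0.077]
scene -0.01 171 x [-0.052  0.053] y [-0.033  0.015]
scene 0.02 296 x [-0.05   0.052] y [-0.035  0.03 ]
scene 0.05 209 x [-0.016  0.017] y [-0.059  0.056]
scene 0.08 290 x [-0.018  0.018] y [-0.067  0.063]
scene 0.11 146 x [-0.021  0.036] y [-0.044  0.014]
scene 0.14 240 x [-0.025  0.038] y [-0.04   0.016]
scene 0.17 251 x [-0.031  0.035] y [-0.038  0.018]
scene 0.2 256 x [-0.029  0.036] y [-0.039  0.015]
scene 0.23 269 x [-0.036  0.037] y [-0.039  0.013]
scene 0.26 311 x [-0.046  0.049] y [-0.047  0.024]
scene 0.29 455 x [-0.05   0.051] y [-0.051  0.03 ]
scene 0.32 491 x [-0.047  0.05 ] y [-0.05  0.03]
scene 0.35 472 x [-0.047  0.047] y [-0.046  0.024]
scene 0.38 325 x [-0.04   0.041] y [-0.05  0.03]
scene 0.41 605 x [-0.119  0.054] y [-0.055  0.033]
scene 0.44 884 x [-0.145  0.054] y [-0.056  0.034]
scene 0.47 1139 x [-0.146  0.043] y [-0.052  0.044]
scene 0.5 312 x [-0.149 -0.071] y [-0.015  0.056]
```

arm_command(motion=[{"x": -15, "y": -7, "z": 10, "rx": 0, "ry": 0, "rz": 0, "hand": 0.3}, {"x": -30.5, "y": -13.5, "z": 30, "rx": 0, "ry": 0, "rz": -0.2, "hand": 0.3}, {"x": -30.5, "y": -13.5, "z": 70, "rx": 0, "ry": 0, "rz": -0.2, "hand": 0.3}, {"x": -30.5, "y": -13.5, "z": 108, "rx": 0, "ry": 0, "rz": -0.2, "hand": 0.3}, {"x": -30.5, "y": -13.5, "z": 128, "rx": 0, "ry": 0, "rz": -0.2, "hand": 0.3}, {"x": -30.5, "y": -13.5, "z": 128, "rx": 0, "ry": 0, "rz": -0.2, "hand": 0.3}])

```text
clock: 11.3
tcp_pos: [0.5779, -0.0444, 0.0808]
orientation: [-0.003, 0.028, 1.0, 0.001]
wrist_force: [0.8, 0.4, -1.3]
finger_gap: 0.0394
```

Run:
```python
from h import *
print(rel(box2w(0,.054,.009),176.4))
p=cam('scene','g5.png');a=cv2.imread('pics/g5.png')
cv2.imwrite('pics/g5c.png',cv2.resize(a[150:270,270:400],None,fx=4.5,fy=4.5,interpolation=cv2.INTER_CUBIC))
# measured carton position (yellow/orange pts) near tool
hsv=cv2.cvtColor(p['image'],cv2.COLOR_RGB2HSV);m=cv2.inRange(hsv,(8,140,90),(35,255,255))
uv=np.argwhere(m>0)[:,::-1];b=w2box(cloud(p,uv));k=(abs(b[:,0])<.075)&(abs(b[:,1]-.054)<.06)&(b[:,2]>.06)
print(k.sum(),np.percentile(b[k],[1,99],axis=0).round(3))
```

```text
[[-0.5, -2.8, 71.8], [0.1, -0.3, 0.4]]
88 [[-0.047  0.017  0.084]
 [ 0.012  0.078  0.318]]
```

View pics/g5c.png

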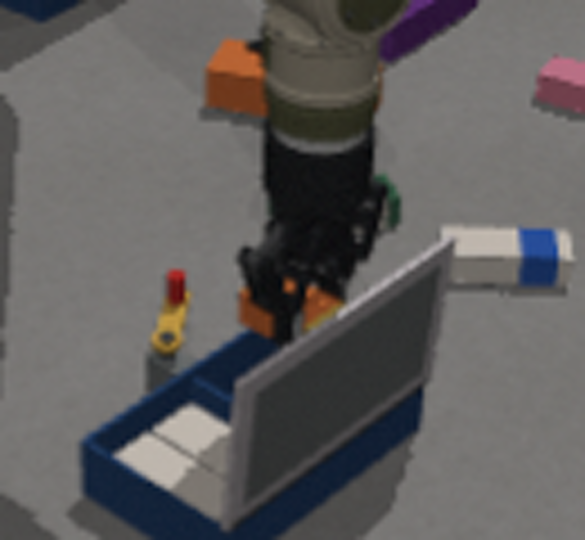

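Carton hangs over the empty bay, aligned. Lower to TCP z≈0.009.

arm_command(motion=[{"x": 0, "y": -3, "z": 20, "rx": 0, "ry": 0, "rz": 0, "hand": 0.3}, {"x": 0, "y": -3, "z": 40, "rx": 0, "ry": 0, "rz": 0, "hand": 0.3}, {"x": 0, "y": -3, "z": 55, "rx": 0, "ry": 0, "rz": 0, "hand": 0.3}, {"x": 0, "y": -3, "z": 65, "rx": 0, "ry": 0, "rz": 0, "hand": 0.3}, {"x": 0, "y": -3, "z": 71, "rx": 0, "ry": 0, "rz": 0, "hand": 0.3}, {"x": 0, "y": -3, "z": 72, "rx": 0, "ry": 0, "rz": 0, "hand": 0.3}, {"x": 0, "y": -3, "z": 72, "rx": 0, "ry": 0, "rz": 0, "hand": 0.3}])

```text
clock: 12.22
tcp_pos: [0.5794, -0.0485, 0.0117]
orientation: [-0.0, 0.029, 1.0, 0.0]
wrist_force: [0.4, -0.3, -1.4]
finger_gap: 0.0393
```

arm_command(motion=[{"x": 1, "y": 0, "z": 2, "rx": 0, "ry": 0, "rz": 0, "hand": 0.3}, {"x": 1, "y": 0, "z": 2.5, "rx": 0, "ry": 0, "rz": 0, "hand": 0.3}, {"x": 1, "y": 0, "z": 2.5, "rx": 0, "ry": 0, "rz": 0, "hand": 0}, {"x": 1, "y": 0, "z": 2.5, "rx": 0, "ry": 0, "rz": 0, "hand": -0.25}, {"x": 1, "y": 0, "z": 2.5, "rx": 0, "ry": 0, "rz": 0, "hand": -0.25}, {"x": 1, "y": 0, "z": 2.5, "rx": 0, "ry": 0, "rz": 0, "hand": -0.25}, {"x": 1, "y": 0, "z": 2.5, "rx": 0, "ry": 0, "rz": 0, "hand": -0.25}])

```text
clock: 13.1
tcp_pos: [0.5781, -0.0483, 0.0089]
orientation: [-0.0, 0.029, 1.0, 0.0]
wrist_force: [-0.8, 0.0, -0.4]
finger_gap: 0.0537
```

arm_command(motion=[{"x": 0, "y": 0, "z": -15, "rx": 0, "ry": 0, "rz": 0, "hand": -0.25}, {"x": 0, "y": 0, "z": -40, "rx": 0, "ry": 0, "rz": 0, "hand": -0.25}, {"x": 0, "y": 0, "z": -90, "rx": 0, "ry": 0, "rz": 0, "hand": -0.25}, {"x": 0, "y": 0, "z": -150, "rx": 0, "ry": 0, "rz": 0, "hand": 0.5}, {"x": 0, "y": 0, "z": -210, "rx": 0, "ry": 0, "rz": 0, "hand": 1}, {"x": 0, "y": 0, "z": -240, "rx": 0, "ry": 0, "rz": 0, "hand": 1}, {"x": 0, "y": 0, "z": -240, "rx": 0, "ry": 0, "rz": 0, "hand": 1}])

```text
clock: 13.98
tcp_pos: [0.5799, -0.0489, 0.2533]
orientation: [0.003, 0.029, 1.0, -0.0]
wrist_force: [0.3, 0.0, -0.1]
finger_gap: 0.0001
```

Run:
```python
from h import *
for n in ['scene','top']:
    p=cam(n,'h_%s.png'%n);a=cv2.imread('pics/h_%s.png'%n)
    cv2.imwrite('pics/h_%sc.png'%n,cv2.resize(a[120:270,270:400],None,fx=4,fy=4,interpolation=cv2.INTER_CUBIC))
    hsv=cv2.cvtColor(p['image'],cv2.COLOR_RGB2HSV);m=cv2.inRange(hsv,(8,140,60),(35,255,255))
    uv=np.argwhere(m>0)[:,::-1];b=w2box(cloud(p,uv));k=(abs(b[:,0])<.075)&(abs(b[:,1]-.054)<.06)&(b[:,2]<.06)
    if k.sum():print(n,k.sum(),np.percentile(b[k],[1,50,99],axis=0).round(3))
print(get_state()['tcp_pos'])
print('behind',box2w(.065+.075,0,.25),rel(box2w(.065+.08,0,.25),176.4))
```

```text
scene 12 [[-0.062  0.033  0.022]
 [-0.051  0.053  0.033]
 [-0.048  0.072  0.036]]
[ 0.57809735 -0.04851936  0.24912968]
behind [ 0.71422 -0.10982  0.25   ] [[-144.4, -53.4, -1.0], [0.0, -0.0, 0.3]]
```

View pics/h_scenec.png

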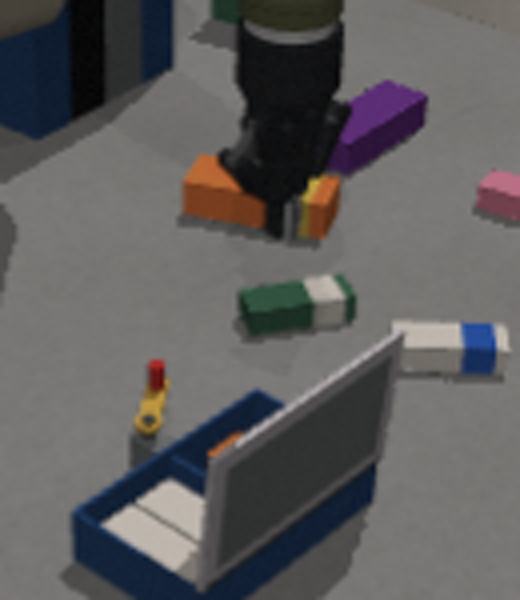

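View pics/h_topc.png

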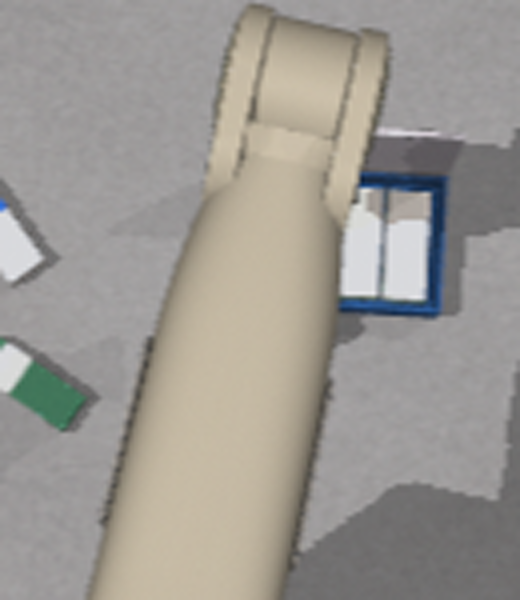

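arm_command(motion=[{"x": -40, "y": -15, "z": -2, "rx": 0, "ry": 0, "rz": 0, "hand": 1}, {"x": -85, "y": -32, "z": -2, "rx": 0, "ry": 0, "rz": 0, "hand": 1}, {"x": -125, "y": -47, "z": -2, "rx": 0, "ry": 0, "rz": 0, "hand": 1}, {"x": -145, "y": -53, "z": -2, "rx": 0, "ry": 0, "rz": 0, "hand": 1}, {"x": -145, "y": -53, "z": 20, "rx": 0, "ry": 0, "rz": 0, "hand": 1}, {"x": -145, "y": -53, "z": 60, "rx": 0, "ry": 0, "rz": 0, "hand": 1}, {"x": -145, "y": -53, "z": 95, "rx": 0, "ry": 0, "rz": 0, "hand": 1}, {"x": -145, "y": -53, "z": 95, "rx": 0, "ry": 0, "rz": 0, "hand": 1}])

```text
clock: 15.08
tcp_pos: [0.7164, -0.1089, 0.1478]
orientation: [-0.006, 0.029, 1.0, 0.002]
wrist_force: [0.0, 0.3, 0.5]
finger_gap: -0.0006
```

Run:
```python
from h import *
s=get_state();print(w2box(s['tcp_pos'])-[.065,0,0],s['joint_pos'],s['wrist_force'])
for n in ['scene','top']:
    p=cam(n,'i_%s.png'%n);a=cv2.imread('pics/i_%s.png'%n)
    cv2.imwrite('pics/i_%sc.png'%n,cv2.resize(a[120:270,270:400],None,fx=4,fy=4,interpolation=cv2.INTER_CUBIC))
T=[]
print(rel(box2w(.065+.017,0,.16),176.4))
```

```text
[[0.07707371 0.00109605 0.14778413]] [-2.61696694e-01  6.55204345e-01  3.84624915e-01  1.31215486e+00
  6.21275814e-04 -2.03922444e-01] [0.01533463 0.33180381 0.50051299]
[[63.1, -0.2, -6.6], [0.1, -0.2, 0.3]]
```

View pics/i_scenec.png

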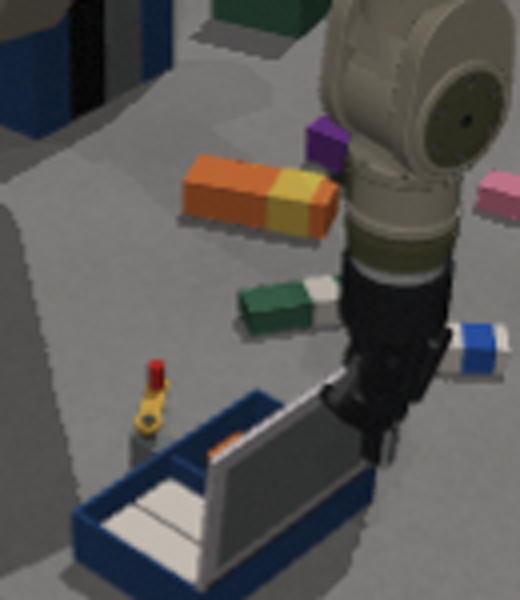

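View pics/i_topc.png

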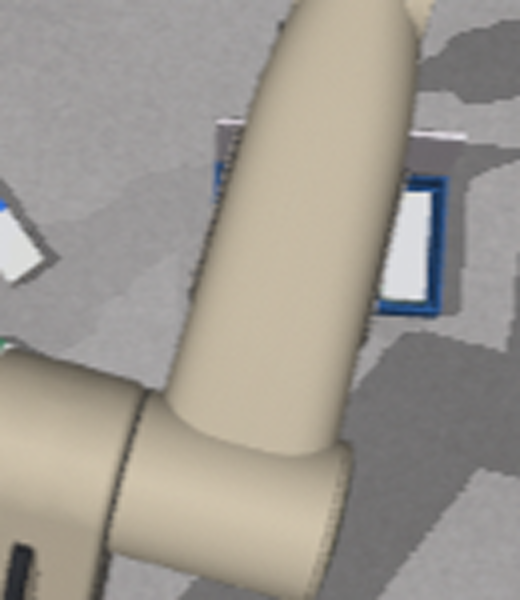

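arm_command(motion=[{"x": 25, "y": 0, "z": -3, "rx": 0, "ry": 0, "rz": 0, "hand": 1}, {"x": 42, "y": 0, "z": -6, "rx": 0, "ry": 0, "rz": 0, "hand": 1}, {"x": 53, "y": 0, "z": -6, "rx": 0, "ry": 0, "rz": 0, "hand": 1}, {"x": 63, "y": 0, "z": -6, "rx": 0, "ry": 0, "rz": 0, "hand": 1}, {"x": 78, "y": 0, "z": -6, "rx": 0, "ry": 0, "rz": 0, "hand": 1}, {"x": 92, "y": 0, "z": -4, "rx": 0, "ry": 0, "rz": 0, "hand": 1}, {"x": 106, "y": 0, "z": 0, "rx": 0, "ry": 0, "rz": 0, "hand": 1}, {"x": 119, "y": 0, "z": 6, "rx": 0, "ry": 0, "rz": 0, "hand": 1}, {"x": 119, "y": 0, "z": 6, "rx": 0, "ry": 0, "rz": 0, "hand": 1}])

```text
clock: 16.3
tcp_pos: [0.6003, -0.1028, 0.1479]
orientation: [-0.001, 0.029, 1.0, 0.0]
wrist_force: [0.4, -0.4, -0.0]
finger_gap: 0.0001
```

Run:
```python
from h import *
s=get_state();print(w2box(s['tcp_pos'])-[.065,0,0],s['wrist_force'])
for n in ['scene']:
    p=cam(n,'j_%s.png'%n);a=cv2.imread('pics/j_%s.png'%n)
    cv2.imwrite('pics/j_%sc.png'%n,cv2.resize(a[120:270,270:400],None,fx=4,fy=4,interpolation=cv2.INTER_CUBIC))
print(rel(box2w(.065-.0626,0,.132),176.4))
```

```text
[[-0.03910421 -0.00019469  0.14789785]] [ 0.35191903 -0.41676146 -0.04264545]
[[24.1, 0.4, 16.1], [0.0, -0.0, 0.3]]
```

View pics/j_scenec.png

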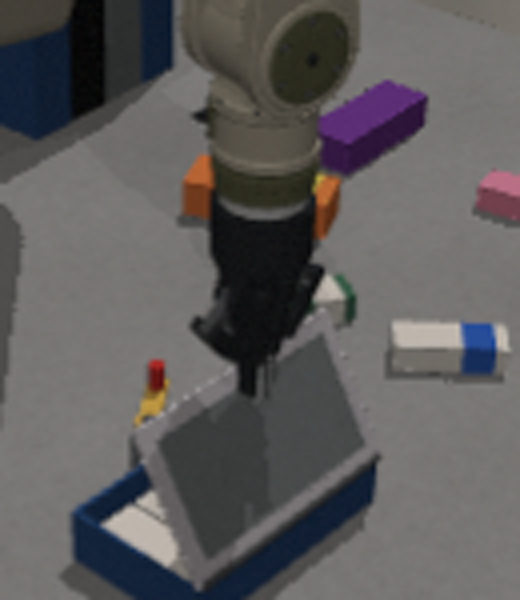

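arm_command(motion=[{"x": 13, "y": 0, "z": 8, "rx": 0, "ry": 0, "rz": 0, "hand": 1}, {"x": 24, "y": 0, "z": 16, "rx": 0, "ry": 0, "rz": 0, "hand": 1}, {"x": 34, "y": 0, "z": 27, "rx": 0, "ry": 0, "rz": 0, "hand": 1}, {"x": 42, "y": 0, "z": 38, "rx": 0, "ry": 0, "rz": 0, "hand": 1}, {"x": 50, "y": 0, "z": 51, "rx": 0, "ry": 0, "rz": 0, "hand": 1}, {"x": 55, "y": 0, "z": 64, "rx": 0, "ry": 0, "rz": 0, "hand": 1}, {"x": 57, "y": 0, "z": 73, "rx": 0, "ry": 0, "rz": 0, "hand": 1}, {"x": 59, "y": 0, "z": 82, "rx": 0, "ry": 0, "rz": 0, "hand": 1}, {"x": 60, "y": 0, "z": 88, "rx": 0, "ry": 0, "rz": 0, "hand": 1}, {"x": 60, "y": 0, "z": 91, "rx": 0, "ry": 0, "rz": 0, "hand": 1}])

```text
clock: 17.6
tcp_pos: [0.541, -0.0993, 0.0564]
orientation: [-0.001, 0.029, 1.0, 0.0]
wrist_force: [-1.0, 0.3, 0.7]
finger_gap: -0.0002
```

arm_command(motion=[{"x": 0, "y": 0, "z": 2, "rx": 0, "ry": 0, "rz": 0, "hand": 1}, {"x": 0, "y": 0, "z": 2, "rx": 0, "ry": 0, "rz": 0, "hand": 1}])

```text
clock: 17.85
tcp_pos: [0.541, -0.0993, 0.056]
orientation: [-0.0, 0.029, 1.0, 0.0]
wrist_force: [-3.7, 1.5, 7.8]
finger_gap: -0.0002
```

Run:
```python
from h import *
s=get_state();print(w2box(s['tcp_pos'])-[.065,0,0],s['wrist_force'])
for n in ['scene']:
    p=cam(n,'k_%s.png'%n);a=cv2.imread('pics/k_%s.png'%n)
    cv2.imwrite('pics/k_%sc.png'%n,cv2.resize(a[120:270,270:400],None,fx=4,fy=4,interpolation=cv2.INTER_CUBIC))
```

```text
[[-0.09852858 -0.00043064  0.05598015]] [-3.66386307  1.45552871  7.79665108]
```

View pics/k_scenec.png

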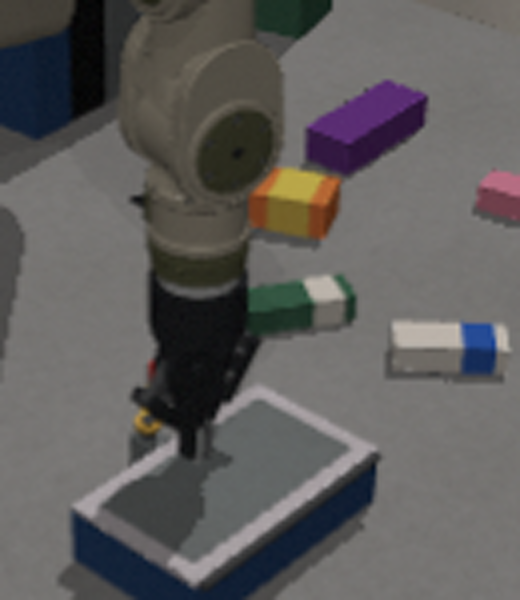

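arm_command(motion=[{"x": 0, "y": 0, "z": -20, "rx": 0, "ry": 0, "rz": 0, "hand": 1}, {"x": 0, "y": 0, "z": -60, "rx": 0, "ry": 0, "rz": 0, "hand": 1}, {"x": 10, "y": 0, "z": -85, "rx": 0, "ry": 0, "rz": 0, "hand": 1}, {"x": 50, "y": 5, "z": -90, "rx": 0, "ry": 0, "rz": 0, "hand": 1}, {"x": 90, "y": 12, "z": -90, "rx": 0, "ry": 0, "rz": 0, "hand": 1}, {"x": 114, "y": 16, "z": -90, "rx": 0, "ry": 0, "rz": 0, "hand": 1}, {"x": 114, "y": 16, "z": -90, "rx": 0, "ry": 0, "rz": 0, "hand": 1}])

```text
clock: 18.77
tcp_pos: [0.4269, -0.0763, 0.1452]
orientation: [-0.001, 0.029, 1.0, 0.001]
wrist_force: [0.9, -0.8, 0.2]
finger_gap: -0.0001
```

Run:
```python
from h import *
s=get_state();print(w2box(s['tcp_pos']),s['wrist_force'])
for n in ['scene']:
    p=cam(n,'l_%s.png'%n);a=cv2.imread('pics/l_%s.png'%n)
    cv2.imwrite('pics/l_%sc.png'%n,cv2.resize(a[120:270,270:400],None,fx=4,fy=4,interpolation=cv2.INTER_CUBIC))
    uv=np.argwhere(p['z_map']>0)[:,::-1];b=w2box(cloud(p,uv))
    for lo in np.arange(-.06,.06,.02):
        k=(b[:,0]>lo)&(b[:,0]<lo+.02)&(abs(b[:,1])<.1)&(b[:,2]<.08);print(round(lo,2),np.median(b[k,2]).round(4))
    hsv=cv2.cvtColor(p['image'],cv2.COLOR_RGB2HSV)
    m=cv2.inRange(hsv,(0,150,80),(5,255,255))|cv2.inRange(hsv,(174,150,80),(180,255,255))
    uv=np.argwhere(m>0)[:,::-1];X=w2box(onplane(p,uv,.085));k=(X[:,0]<-.04)&(X[:,0]>-.2)&(abs(X[:,1])<.1);print('stud',k.sum(),X[k].mean(0))
print(rel(box2w(-.146,.016,.072),176.4))
```

```text
[[-0.14887062  0.01533514  0.14516005]] [ 0.8845938  -0.78817211  0.24613222]
-0.06 0.0583
-0.04 0.0585
-0.02 0.0585
0.0 0.0585
0.02 0.0584
0.04 0.058
stud 21 [-0.11002808  0.03467777  0.085     ]
[[-1.2, 1.1, 73.4], [0.0, 0.0, 0.3]]
```

View pics/l_scenec.png

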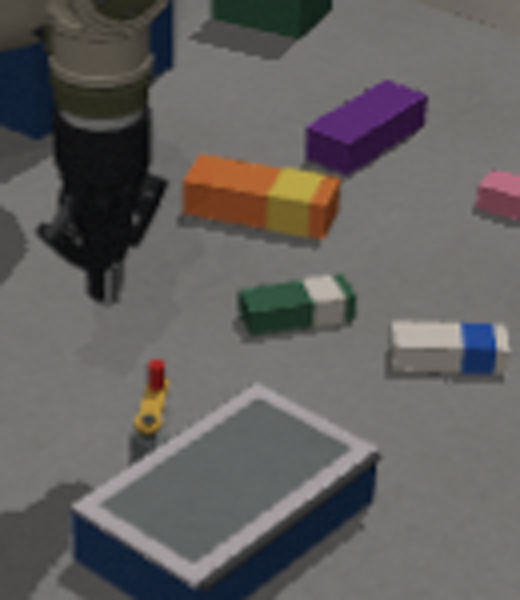

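arm_command(motion=[{"x": 0, "y": 0, "z": 40, "rx": 0, "ry": 0, "rz": 0, "hand": 1}, {"x": 0, "y": 0, "z": 70, "rx": 0, "ry": 0, "rz": 0, "hand": 1}, {"x": 0, "y": 0, "z": 73, "rx": 0, "ry": 0, "rz": 0, "hand": 1}, {"x": -9, "y": 6, "z": 73, "rx": 0, "ry": 0, "rz": 0, "hand": 1}, {"x": -18, "y": 12, "z": 73, "rx": 0, "ry": 0, "rz": 0, "hand": 1}, {"x": -27, "y": 22, "z": 73, "rx": 0, "ry": 0, "rz": 0, "hand": 1}, {"x": -40, "y": 31, "z": 73, "rx": 0, "ry": 0, "rz": 0, "hand": 1}, {"x": -56, "y": 35, "z": 73, "rx": 0, "ry": 0, "rz": 0, "hand": 1}, {"x": -71, "y": 34, "z": 73, "rx": 0, "ry": 0, "rz": 0, "hand": 1}, {"x": -71, "y": 34, "z": 73, "rx": 0, "ry": 0, "rz": 0, "hand": 1}])

```text
clock: 20.08
tcp_pos: [0.5029, -0.0472, 0.0719]
orientation: [0.0, 0.029, 1.0, 0.0]
wrist_force: [0.3, -0.4, -0.6]
finger_gap: -0.0
```

Run:
```python
from h import *
s=get_state();print(w2box(s['tcp_pos']),s['wrist_force'])
for n in ['scene']:
    p=cam(n,'m_%s.png'%n);a=cv2.imread('pics/m_%s.png'%n)
    cv2.imwrite('pics/m_%sc.png'%n,cv2.resize(a[150:270,270:370],None,fx=5,fy=5,interpolation=cv2.INTER_CUBIC))
    hsv=cv2.cvtColor(p['image'],cv2.COLOR_RGB2HSV)
    m=cv2.inRange(hsv,(0,150,80),(5,255,255))|cv2.inRange(hsv,(174,150,80),(180,255,255))
    uv=np.argwhere(m>0)[:,::-1];X=w2box(onplane(p,uv,.080));k=(X[:,0]<.04)&(X[:,0]>-.2)&(abs(X[:,1])<.1);print('stud',k.sum(),X[k].mean(0))
```

```text
[[-0.07487359  0.04914476  0.07188746]] [ 0.26729728 -0.38003523 -0.6238288 ]
stud 25 [-0.06165228  0.03833679  0.08      ]
```

View pics/m_scenec.png

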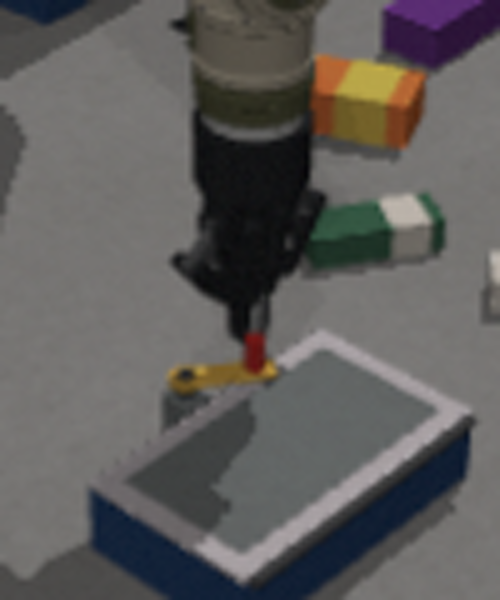

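arm_command(motion=[{"x": -7, "y": -2, "z": 0, "rx": 0, "ry": 0, "rz": 0, "hand": 1}, {"x": -13, "y": -5, "z": 0, "rx": 0, "ry": 0, "rz": 0, "hand": 1}, {"x": -19, "y": -9, "z": 0, "rx": 0, "ry": 0, "rz": 0, "hand": 1}, {"x": -25, "y": -14, "z": 0, "rx": 0, "ry": 0, "rz": 0, "hand": 1}, {"x": -32, "y": -23, "z": 0, "rx": 0, "ry": 0, "rz": 0, "hand": 1}, {"x": -35, "y": -28, "z": 0, "rx": 0, "ry": 0, "rz": 0, "hand": 1}, {"x": -35, "y": -30, "z": 0, "rx": 0, "ry": 0, "rz": 0, "hand": 1}, {"x": -35, "y": -30, "z": 0, "rx": 0, "ry": 0, "rz": 0, "hand": 1}])

```text
clock: 21.12
tcp_pos: [0.5352, -0.0786, 0.0721]
orientation: [0.001, 0.029, 1.0, 0.001]
wrist_force: [1.9, 3.5, -0.3]
finger_gap: -0.0001
```

Run:
```python
from h import *
s=get_state();print(w2box(s['tcp_pos']),s['wrist_force'])
for n in ['scene']:
    p=cam(n,'n_%s.png'%n);a=cv2.imread('pics/n_%s.png'%n)
    cv2.imwrite('pics/n_%sc.png'%n,cv2.resize(a[150:270,270:370],None,fx=5,fy=5,interpolation=cv2.INTER_CUBIC))
    hsv=cv2.cvtColor(p['image'],cv2.COLOR_RGB2HSV)
    m=cv2.inRange(hsv,(0,150,80),(5,255,255))|cv2.inRange(hsv,(174,150,80),(180,255,255))
    uv=np.argwhere(m>0)[:,::-1];X=w2box(onplane(p,uv,.080));k=(X[:,0]<.04)&(X[:,0]>-.2)&(abs(X[:,1])<.1);print('stud',k.sum(),X[k].mean(0))
```

```text
[[-0.04060997  0.0199092   0.07212637]] [ 1.91054053  3.46854422 -0.3239738 ]
stud 22 [-0.04138144 -0.00072489  0.08      ]
```

View pics/n_scenec.png

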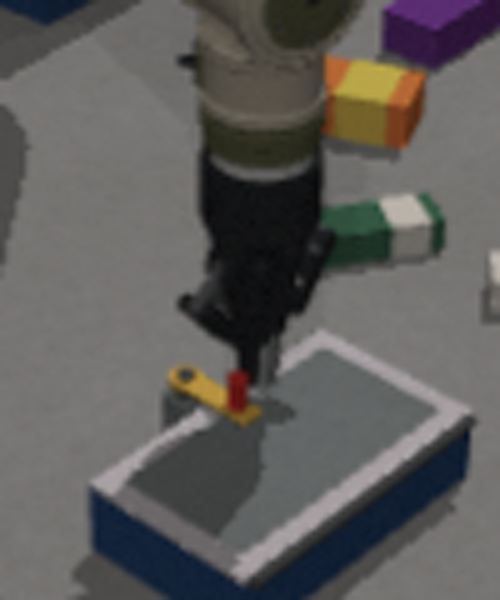

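arm_command(motion=[{"x": 0, "y": -2, "z": 0, "rx": 0, "ry": 0, "rz": 0, "hand": 1}, {"x": 0, "y": -3, "z": 0, "rx": 0, "ry": 0, "rz": 0, "hand": 1}, {"x": 0, "y": -3, "z": 0, "rx": 0, "ry": 0, "rz": 0, "hand": 1}])

```text
clock: 21.55
tcp_pos: [0.535, -0.0792, 0.0721]
orientation: [0.001, 0.028, 1.0, 0.003]
wrist_force: [4.8, 11.6, 0.9]
finger_gap: -0.0001
```

Stop reached (force rose to 12 N, no further travel). Back off sideways and up.

arm_command(motion=[{"x": 0, "y": 8, "z": 0, "rx": 0, "ry": 0, "rz": 0, "hand": 1}, {"x": 0, "y": 15, "z": 0, "rx": 0, "ry": 0, "rz": 0, "hand": 1}, {"x": 0, "y": 20, "z": -30, "rx": 0, "ry": 0, "rz": 0, "hand": 1}, {"x": 0, "y": 30, "z": -80, "rx": 0, "ry": 0, "rz": 0, "hand": 1}, {"x": 40, "y": 70, "z": -130, "rx": 0, "ry": 0, "rz": 0, "hand": 1}, {"x": 80, "y": 120, "z": -150, "rx": 0, "ry": 0, "rz": 0, "hand": 1}, {"x": 100, "y": 170, "z": -160, "rx": 0, "ry": 0, "rz": 0, "hand": 1}, {"x": 100, "y": 200, "z": -160, "rx": 0, "ry": 0, "rz": 0, "hand": 1}, {"x": 100, "y": 200, "z": -160, "rx": 0, "ry": 0, "rz": 0, "hand": 1}])

```text
clock: 22.68
tcp_pos: [0.4454, 0.1251, 0.2327]
orientation: [0.0, 0.027, 1.0, 0.0]
wrist_force: [0.8, -1.0, 0.6]
finger_gap: -0.0001
```

Run:
```python
from h import *
s=get_state();print(s['tcp_pos'],s['wrist_force'])
for n in ['scene','top']:
    p=cam(n,'o_%s.png'%n);a=cv2.imread('pics/o_%s.png'%n)
    cv2.imwrite('pics/o_%sc.png'%n,cv2.resize(a[120:310,200:460],None,fx=3,fy=3,interpolation=cv2.INTER_CUBIC))
    hsv=cv2.cvtColor(p['image'],cv2.COLOR_RGB2HSV)
    m=cv2.inRange(hsv,(0,150,80),(5,255,255))|cv2.inRange(hsv,(174,150,80),(180,255,255))
    uv=np.argwhere(m>0)[:,::-1];X=w2box(onplane(p,uv,.080));k=(X[:,0]<.04)&(X[:,0]>-.2)&(abs(X[:,1])<.1);print('stud',k.sum(),X[k].mean(0))
    uv=np.argwhere(p['z_map']>0)[:,::-1];b=w2box(cloud(p,uv))
    print('lid',[np.median(b[(abs(b[:,0]-x)<.01)&(b[:,1]<-.03)&(b[:,1]>-.1)&(b[:,2]<.08),2]).round(4) for x in (-.05,0,.05)])
```

```text
[0.44537291 0.12514435 0.23265675] [ 0.75635994 -1.03843955  0.63897747]
stud 21 [-0.04074108 -0.00141913  0.08      ]
lid [np.float64(0.0585), np.float64(0.0583), np.float64(0.0579)]
stud 8 [-0.04134736 -0.00014451  0.08      ]
lid [np.float64(0.0565), np.float64(0.0549), np.float64(0.0561)]
```

View pics/o_scenec.png

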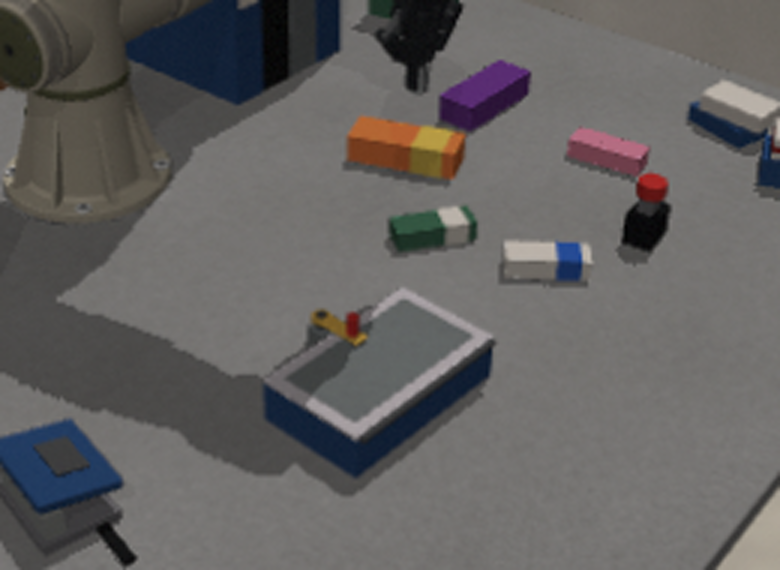

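View pics/o_topc.png

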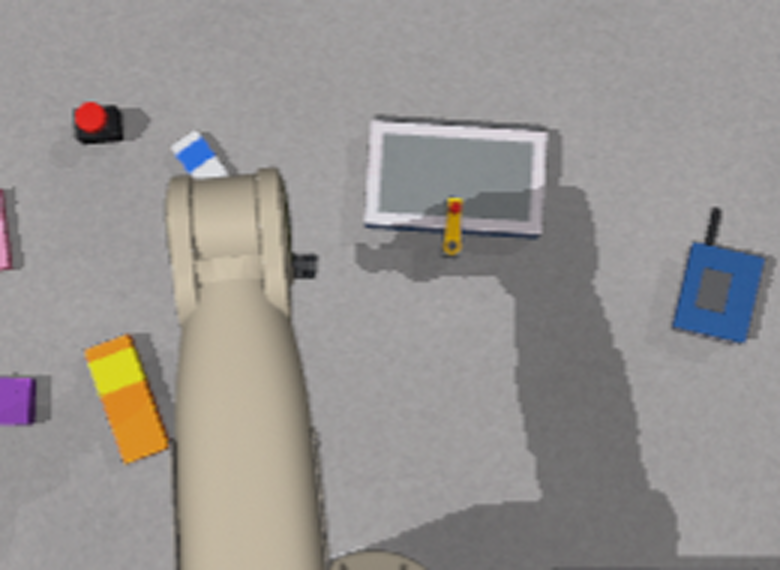

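The pictures show the lid level, the latch bar pointing over the lid (stud about (317,228) in the scene view, (351,189) in the top view), the bystanders in place and the arm clear.

```bash
python3 -c "
from h import *
print(hand_in())"
```

```text
the job is handed in; nothing more can be done
None
```

The job is done and handed in at about 23 s, well inside the 64 s limit. The hand-in gives no verdict.

I put the smaller orange carton flat in the empty bay and eased the lid shut with the closed fingers. I then pushed the latch stud round to its stop and moved the arm clear.

**Last checks:**
- **Carton:** just after release its top measured about 33 mm above the desk (32 mm expected on the bay floor). Only a dozen pixels of it showed past the lid, so this was a partial view. It is now hidden under the shut lid and was not looked at again.
- **Lid:** level, its top at about 55–58 mm in the two cameras against 56 mm expected. The spread is about the cameras' calibration error. The fingers stopped on it at 56 mm with about 8 N, and I closed it at roughly 1 rad/s by plan; its speed was not measured.
- **Latch:** the stud sits about 1 mm or less from the closed line, about 0.03 rad. Pushing further raised the force to 12 N with no travel, so it is at its stop.
- **Bystanders:** both cartons, the punch and the stamp look unmoved in the final pictures. I did not re-measure their positions.
- **Arm:** clear of everything.

One thing went off plan: an early transit move ran the last joint to about 3.14 rad, the edge of its range. I unwound it the other way before the pick.

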